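Line up and bolt the banding wheel's swing arm

TASK

The swing arm of the banding wheel has drifted, so its lock hole no longer lines up with the hole in the green bracket below. Set the tip of the tapered red-handled drift through both holes while they are still out of line, press it down until its collar meets the arm and the holes are forced into line, then put the drift back upright in its hole in the wooden block and drop the bolt fully home through both holes. Let go of everything and do not disturb the pots.

Things in the scene. Friction and masses are not known exactly. Their poses are not given: they have to be found in the camera images.
- drift: Steel drift, red handle, 0.2 kg, round. Origin at its tip's centre, z up its axis to the handle. Tip 6 mm across, tapering out to 18.5 mm at 42 mm up, straight to 62 mm; dark collar 32 mm across from 62 to 67 mm; handle 20 mm across to 121 mm, cap 16 mm across to 127 mm. Starts upright in one hole of the wooden block, collar resting on the block's top (tip 13 mm above the table).
- bolt: Plain brass bolt, no thread, tall black knob, 0.15 kg, round. Origin at its tip's centre, z up to the knob. Shank 16 mm across, 45 mm long, lowest 5 mm chamfered to 10 mm; flange 32 mm across from 45 to 49 mm; knob 26 mm across from 49 to 79 mm. Starts upright in the block's other hole, flange on the block's top. Home: flange on the arm's face, tip 28 mm above the table.
- tool_block: Fixed pale wooden block, 150 mm (x) by 70 mm (y) by 75 mm high. Origin at the centre of its underside. Two vertical through holes 24 mm across at x = -40 and +40 mm on its centre line; which one holds the drift and which the bolt varies.
- bracket_hole (a point): Centre of the upper mouth of the lower lock hole, 20 mm across, through the 10 mm thick top plate of the fixed green steel bracket; 65 mm above the table, hollow below down to the table. Its x axis points along the bracket to the arm's pivot bolt, 120 mm away; z up.
- swing_hole (a point): Centre of the upper mouth of the lock hole, 20 mm across, through the 8 mm thick aluminium swing arm (64 mm wide); 73 mm above the table. The arm lies on the green bracket's top plate and ends 30 mm beyond the hole. The banding wheel, 200 mm across, top 140 mm above the table, is centred 245 mm from this hole, past the pivot.
- swing (a joint): Angle of the swing arm about its upright pivot, rad, counter-clockwise seen from above. 0: the two lock holes are exactly in line; they are out of line by 120 mm times this angle (about 7 to 10 mm at the start). It is stiff: about 3.5 N sideways at the hole moves it and it stays where it is left.
- cup_a: Unglazed pinkish-white cup, 72 mm across, 85 mm high, origin at the centre of its underside. A bystander.
- cup_b: Another such cup. A bystander.
- cup_c: Another such cup. A bystander.
- bowl: Unglazed pinkish-white bowl, 140 mm across, 60 mm high, origin at the centre of its underside. A bystander.
There are look-alikes about, which are no part of the job. There is more than one size of the tool_block; the job needs the smaller.

How it is judged:
By the outcome, as a careful person would: the job done as asked, in the order asked, and still so for the second after the job is handed in, with the robot touching nothing.
It also fails if it takes over 64 s, if anything falls off the work surface, if the arm or the gripper's body presses on something with over 40 N, if the wrist force passes 120 N, or if a joint passes its speed limit or range.

ROBOT

A 6-joint arm with a two-finger parallel gripper is mounted at the origin on the work surface. World frame = base frame: x ahead of the robot, y to its left, z up, the work surface at z = 0. Lengths are in m, angles in rad, forces in N, time in s.
With the tool pointing down it reaches from about 0.375 to 0.975 m from the base axis. Payload 3.8 kg.
Tool frame: the origin (TCP) lies between the finger pads; the fingertips stand 8 mm ahead of it and the grasp point (between the pads) lies 11 mm behind it (arm.tips_ahead is the distance from the TCP to the fingertips, in m); z points along the fingers, y is the line along which they close (so a half turn about z gives the same grasp; the last joint's range is limited). The gripper opens to 88 mm and grips with 3 to 60 N. Pads are 18 mm wide; open, the fingers measure 123 mm over their backs; the gripper's body (75 mm by 187 mm) begins 45 mm behind the grasp point.
Start: joints at [-1.286, 0.264, 1.604, -0, 1.274, -0.037], TCP at [0.213, -0.64, 0.214] pointing down, gripper open.
Joint ranges: [-2.63, 2.63], [-0.94, 2.18], [0.31, 2.57], [-1.31, 4.45], [0, 2.66], [-2.55, 2.55]. Speed limits (rad/s): [2.57, 2.57, 3.14, 3.14, 3.14, 3.14].

INTERFACE

Orientations are given as a rotation vector (axis times angle).
In Python, from plant import arm gives the robot as it stands.
- The arm moves only by the tool apply_moves, never from a script. Its argument "rows" is a list of rows, each an object with "translation": the shift along the world's x, y, z in cm, a list of three; "rot": the turn, a rotation vector about the world's x, y, z in rad, a list of three. In form: [{"translation": [tx, ty, tz], "rot": [ax, ay, az]}, ...]. A call has 1 to 20 rows; each row is the pose to reach, as a shift and turn from the pose commanded when the call began; what a row does not reach only later rows make up. A row lasts 1/10 s, in which the tool goes at most 50 mm and 8.59 degrees, less where a joint would pass 70% of its speed; a pose out of reach is approached as far as the arm can. A call with a gripper value outside its range is refused whole. "fingers" is the opening, from 0 (shut) to 1 (fully open), set as the call begins (left out, the last holds). The fingers move at their own pace and stop on an object; "grip_force" is the grip in N (left out, the last holds). Time passes only in rows, so rows that repeat a pose let the fingers close. It gives the time, the measured TCP pose, the force, the opening and the grip force at its end, in the units of the state.
- arm.get_state(): the state, without advancing time (a new reading comes with each control period).
- arm.snapshot(name): name is "side" or "top" or "wrist"; returns a dict with "frame" (480x640x3 uint8, red, green, blue), "camera_matrix" (3x3 intrinsics, pixels), "position" and "orientation" of the camera in the world; the wrist camera has in their place "hand_eye" (4x4, takes a point from camera to tool coordinates, whose origin is the TCP and whose axes are the flange's). Camera axes: x right, y up, looking along -z (the intrinsics and any distortion apply to the point x, -y, -z); pixel columns grow to the right and rows downward; lengths in m; the calibration is good to about 2 mm. A picture is of the moment at which its call begins: read the wrist's pose just before it. There is no depth.
- arm.close_job(): hands the job in; it is judged then, once.
Trained networks look in the newest picture that a camera, given by its name, has taken for a name from the list of things; names that differ only in an ending like _2 or _b are one class to them, and where a whole thing is asked for, a point or a joint stands for the part that bears it (a point fixed in the world has none). Each returns a list of dicts, best first, with "score" (0 to 1); they miss things now and then, are a little off and sometimes report something else, mostly with a low value. They report only what shows in the picture. A call takes as long as a camera call. They do not tell look-alikes from the thing itself.
- arm.trace(camera, label): "mask" (480x640 bool, what is visible of it).
- arm.tip_of(camera, label): "point" ([x, y, z] in m, in the coordinates of the camera as it stood for that picture, good to about 4 mm: a listed point, or the origin of a listed thing).
The state is a dict: "t": time; "joint_positions": joint angles; "joint_vel": joint speeds; "tau": joint torques, N m; "tcp_pos": TCP position; "orientation": TCP orientation; "wrist_force": force on the tool from outside, world axes, zero at the start; "wrist_torque": the same for the moment, N m; "gripper_width": finger opening in m; "gripper_force": force on a finger pad.
Only numpy, scipy, OpenCV 4.12 (cv2) and the standard library are available. Lean on these libraries where they do the work, as an engineer would, in place of code of your own. Each camera call takes 0.05 s, during which the arm holds its last target. There are 200 camera calls.

## Working session

There is one attempt and no reset: what is moved stays moved. The work goes in short steps, Python scripts to look and compute and a tool call to move; the robot and the scene stay as the last step left them, time stands still between calls to the robot, and variables do not carry over. Pictures are saved under pics/ and viewed, at most 10 in all, crops included, and the job is handed in when it is done.

Besides the shell and the picture viewer there is one more tool, called after ">>>" as name([rows], argument=value, ...), one row to a line, values as JSON. apply_moves: Moves the arm, as the interface text tells. Its arguments: {"type":"object","properties":{"rows":{"type":"array","items":{"type":"object","properties":{"translation":{"type":"array","items":{"type":"number"}},"rot":{"type":"array","items":{"type":"number"}}}}},"fingers":{"type":"number"},"grip_force":{"type":"number"}},"required":["rows"]}

```bash
ls; mkdir -p pics; cat > h.py <<'E'
import numpy as np, cv2
from scipy.spatial.transform import Rotation as R
from plant import arm
def mat(o):
    o=np.array(o,float)
    if o.shape==(3,3): return o
    return R.from_rotvec(o).as_matrix() if o.shape==(3,) else R.from_quat(o).as_matrix()
def cam(name):
    s=arm.get_state(); d=arm.snapshot(name)
    if name=='wrist':
        T=np.eye(4);T[:3,:3]=mat(s['orientation']);T[:3,3]=s['tcp_pos']
        T=T@np.array(d['hand_eye'])
    else:
        T=np.eye(4);T[:3,:3]=mat(d['orientation']);T[:3,3]=d['position']
    d['T']=T; return d
def save(d,n,crop=None,scale=1):
    f=d['frame'][:,:,::-1]
    if crop: f=f[crop[1]:crop[3],crop[0]:crop[2]]
    cv2.imwrite('pics/'+n,cv2.resize(f,None,fx=scale,fy=scale,interpolation=cv2.INTER_CUBIC))
def tow(d,p): return d['T'][:3,:3]@np.array(p)+d['T'][:3,3]
def pix(d,w):
    p=d['T'][:3,:3].T@(np.array(w)-d['T'][:3,3]); q=np.array(d['camera_matrix'])@[p[0],-p[1],-p[2]]; return q[:2]/q[2]
def ray(d,uv,z):
    K=np.array(d['camera_matrix']); v=np.linalg.inv(K)@[uv[0],uv[1],1]; v=d['T'][:3,:3]@[v[0],-v[1],-v[2]]
    o=d['T'][:3,3]; return o+v*(z-o[2])/v[2]
E
python3 - <<'E'
from h import *
s=arm.get_state();print({k:np.round(v,3) for k,v in s.items()})
for c in('side','top'):
    d=cam(c);save(d,c+'0.png');print(c,[k for k in d],d['orientation'],d['position'])
    for l in('drift','bolt','tool_block','bracket_hole','swing_hole','cup_a','bowl'):
        for r in arm.tip_of(c,l):
            w=tow(d,r['point']);print(l,round(r['score'],2),w.round(3),pix(d,w).round())
E
```

```text
pics
{'t': np.float64(0.0), 'joint_positions': array([-1.286,  0.265,  1.605, -0.   ,  1.274, -0.037]), 'joint_vel': array([-0.   , -0.001,  0.001,  0.001, -0.001,  0.   ]), 'tau': array([-1.0000e-03, -5.0211e+01, -3.5688e+01,  7.3000e-02,  2.9000e-02,
       -0.0000e+00]), 'tcp_pos': array([ 0.213, -0.64 ,  0.213]), 'orientation': array([-3.099, -0.503,  0.   ]), 'wrist_force': array([-0.311,  0.966,  0.602]), 'wrist_torque': array([-0.009,  0.011,  0.03 ]), 'gripper_force': np.float64(0.0), 'gripper_width': np.float64(0.088)}
side ['frame', 'camera_matrix', 'position', 'orientation', 'T'] [ 0.80978641 -0.05948265 -0.16452922] [ 0.41492899 -0.69879591  0.7709414 ]
drift 0.63 [ 0.525 -0.229  0.011] [346. 352.]
bolt 0.78 [ 0.445 -0.23   0.033] [304. 353.]
tool_block 0.97 [ 0.511 -0.42   0.001] [361. 458.]
tool_block 0.87 [ 0.482 -0.231  0.002] [324. 359.]
bracket_hole 0.96 [0.506 0.119 0.068] [309. 213.]
swing_hole 0.9 [0.508 0.108 0.073] [311. 214.]
cup_a 0.97 [ 0.365  0.298 -0.001] [249. 196.]
cup_a 0.95 [0.482 0.392 0.002] [288. 170.]
cup_a 0.71 [ 0.71  -0.335 -0.   ] [459. 390.]
bowl 0.96 [0.657 0.441 0.001] [345. 155.]
top ['frame', 'camera_matrix', 'position', 'orientation', 'T'] [ 0.15925184 -0.14730247 -1.58286943] [0.24013919 0.02041704 1.41141779]
drift 0.45 [ 0.52  -0.236  0.011] [427. 239.]
bolt 0.45 [ 0.441 -0.237  0.031] [431. 271.]
tool_block 0.71 [ 0.484 -0.236 -0.001] [427. 255.]
tool_block 0.58 [ 0.505 -0.417  0.   ] [503. 244.]
bracket_hole 0.58 [0.503 0.117 0.065] [277. 244.]
swing_hole 0.81 [0.507 0.109 0.069] [280. 242.]
cup_a 0.83 [ 0.361  0.298 -0.   ] [202. 311.]
cup_a 0.74 [ 0.477  0.395 -0.002] [162. 262.]
cup_a 0.59 [ 0.709 -0.337 -0.006] [463. 164.]
bowl 0.72 [ 0.653  0.442 -0.003] [145. 192.]
```

View pics/side0.png

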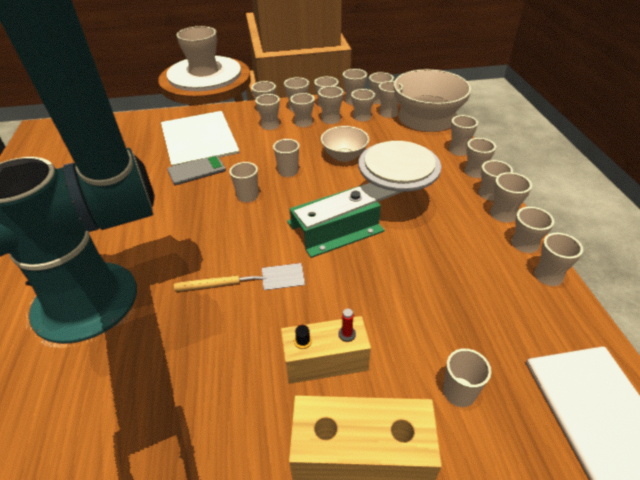

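View pics/top0.png

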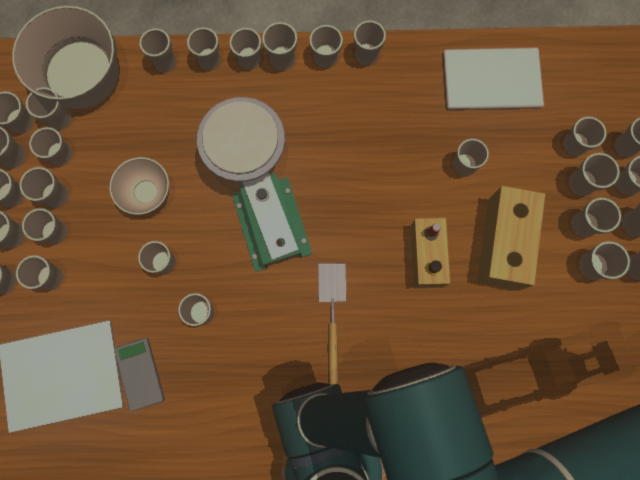

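The drift is the only red-handled thing, at side px (347,325). It sits in the smaller block (325,350), next to the bolt's black knob (302,337). The larger look-alike block at (364,440) is empty. The bracket and swing arm are at (335,210), and the lock hole is at (311,214). I'll move above the small block and check in the wrist camera.

>>> apply_moves([
  {"translation":[27,40.5,8],"rot":[0,0,-0.32]},
  {"translation":[27,40.5,8],"rot":[0,0,-0.32]},
  {"translation":[27,40.5,8],"rot":[0,0,-0.32]},
  {"translation":[27,40.5,8],"rot":[0,0,-0.32]},
  {"translation":[27,40.5,8],"rot":[0,0,-0.32]},
  {"translation":[27,40.5,8],"rot":[0,0,-0.32]},
  {"translation":[27,40.5,8],"rot":[0,0,-0.32]},
  {"translation":[27,40.5,8],"rot":[0,0,-0.32]},
  {"translation":[27,40.5,8],"rot":[0,0,-0.32]},
  {"translation":[27,40.5,8],"rot":[0,0,-0.32]},
  {"translation":[27,40.5,8],"rot":[0,0,-0.32]},
  {"translation":[27,40.5,8],"rot":[0,0,-0.32]},
  {"translation":[27,40.5,8],"rot":[0,0,-0.32]},
  {"translation":[27,40.5,8],"rot":[0,0,-0.32]},
], fingers=1, grip_force=40)

```text
t: 2.2
tcp_pos: [0.4826, -0.2365, 0.294]
orientation: [-3.142, 0.0, 0.001]
wrist_force: [-0.2, -1.2, -0.8]
gripper_width: 0.0883
gripper_force: 0.0
```

```bash
python3 - <<'E'
from h import *
d=cam('wrist');save(d,'w1.png');print(np.array(d['hand_eye']).round(3).tolist(),d['camera_matrix'])
s=arm.get_state();print(s['t'],s['tcp_pos'],s['joint_positions'],mat(s['orientation'])[:,1])
for l in('drift','bolt','tool_block'):
    for r in arm.tip_of('wrist',l):
        w=tow(d,r['point']);print(l,round(r['score'],2),w.round(4),pix(d,w).round())
E
```

```text
[[0.001, 0.964, 0.266, 0.069], [1.0, -0.0, -0.001, -0.001], [-0.001, 0.266, -0.964, -0.169], [0.0, 0.0, 0.0, 1.0]] [[338.91828399   0.         317.38689973]
 [  0.         338.91828399 234.33600564]
 [  0.           0.           1.        ]]
2.25 [ 0.48260718 -0.23648616  0.29397286] [-5.01813077e-01 -3.76251180e-02  1.79227872e+00 -2.46904786e-04
  1.38770886e+00  1.06937253e+00] [-3.44297444e-04 -9.99999928e-01 -1.57165075e-04]
drift 0.74 [ 0.5254 -0.2301  0.0099] [313. 161.]
bolt 0.73 [ 0.4453 -0.233   0.0294] [315. 224.]
tool_block 0.87 [ 5.090e-01 -4.191e-01 -3.000e-04] [452. 173.]
tool_block 0.66 [ 4.839e-01 -2.348e-01  3.000e-04] [316. 192.]
```

View pics/w1.png

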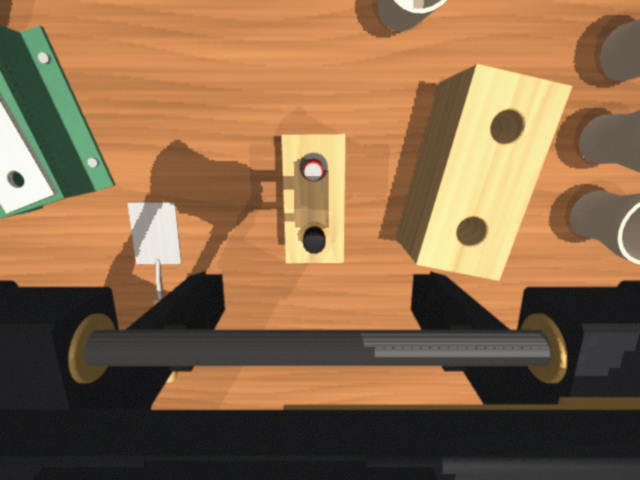

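The wrist view confirms the choice: drift cap (red with a light top) at (313,170) and bolt knob at (313,239), both in the small block at (283–345, 134–262). The big block on the right is empty.

```bash
python3 - <<'E'
from h import *
d=cam('wrist')
for uv in [(283,135),(345,134),(344,262.5),(286,262.5)]: print(ray(d,uv,.075).round(4))
print('cap',ray(d,(313,171),.140).round(4),'collar',ray(d,(313,163),.08).round(4),'knob',ray(d,(314,240),.109).round(4))
for l in('drift','bolt'):
    m=arm.trace('wrist',l)[0]['mask']; ys,xs=np.nonzero(m); print(l,xs.min(),xs.max(),ys.min(),ys.max(),xs.mean(),ys.mean())
# hsv red
E
```

```text
[ 0.5576 -0.1983  0.075 ]
[ 0.5586 -0.2665  0.075 ]
[ 0.4086 -0.2686  0.075 ]
[ 0.4086 -0.198   0.075 ]
cap [ 0.524  -0.2319  0.14  ] collar [ 0.5277 -0.2313  0.08  ] knob [ 0.4472 -0.2325  0.109 ]
drift 300 327 153 181 313.60089686098655 166.9506726457399
bolt 301 326 223 253 313.8903020667727 238.03974562798092
```

>>> apply_moves([
  {"translation":[4.2,0.4,-3],"rot":[0,0,0]},
  {"translation":[4.2,0.4,-8],"rot":[0,0,0]},
  {"translation":[4.2,0.4,-13],"rot":[0,0,0]},
  {"translation":[4.2,0.4,-17],"rot":[0,0,0]},
  {"translation":[4.2,0.4,-19],"rot":[0,0,0]},
  {"translation":[4.2,0.4,-20],"rot":[0,0,0]},
  {"translation":[4.2,0.4,-20],"rot":[0,0,0]},
  {"translation":[4.2,0.4,-20],"rot":[0,0,0]},
])

```text
t: 3.35
tcp_pos: [0.5266, -0.232, 0.0958]
orientation: [3.141, 0.003, 0.003]
wrist_force: [-0.3, 0.0, -0.0]
gripper_width: 0.0881
gripper_force: 0.0
```

>>> apply_moves([
  {"translation":[0,0,0],"rot":[0,0,0]},
  {"translation":[0,0,0],"rot":[0,0,0]},
  {"translation":[0,0,0],"rot":[0,0,0]},
  {"translation":[0,0,0],"rot":[0,0,0]},
  {"translation":[0,0,0],"rot":[0,0,0]},
  {"translation":[0,0,0],"rot":[0,0,0]},
  {"translation":[0,0,0],"rot":[0,0,0]},
  {"translation":[0,0,0],"rot":[0,0,0]},
  {"translation":[0,0,0],"rot":[0,0,0]},
  {"translation":[0,0,0],"rot":[0,0,0]},
], fingers=0, grip_force=40)

```text
t: 4.35
tcp_pos: [0.5255, -0.2315, 0.0944]
orientation: [3.141, 0.003, -0.0]
wrist_force: [-0.8, -0.6, -1.0]
gripper_width: 0.0191
gripper_force: 40.0
```

>>> apply_moves([
  {"translation":[0,0,3],"rot":[0,0,0]},
  {"translation":[0,0,8],"rot":[0,0,0]},
  {"translation":[0,0,12],"rot":[0,0,0]},
  {"translation":[-2,4,15],"rot":[0,0,0]},
  {"translation":[-8.5,33.5,16],"rot":[0,0,0]},
  {"translation":[-8.5,33.5,16],"rot":[0,0,0]},
  {"translation":[-8.5,33.5,16],"rot":[0,0,0]},
  {"translation":[-8.5,33.5,16],"rot":[0,0,0]},
  {"translation":[-8.5,33.5,16],"rot":[0,0,0]},
  {"translation":[-8.5,33.5,16],"rot":[0,0,0]},
  {"translation":[-8.5,33.5,16],"rot":[0,0,0]},
  {"translation":[-8.5,33.5,16],"rot":[0,0,0]},
  {"translation":[-8.5,33.5,16],"rot":[0,0,0]},
  {"translation":[-8.5,33.5,16],"rot":[0,0,0]},
  {"translation":[-8.5,33.5,16],"rot":[0,0,0]},
])

```text
t: 5.85
tcp_pos: [0.4408, 0.1023, 0.2542]
orientation: [3.141, -0.001, -0.001]
wrist_force: [0.7, -0.6, -1.8]
gripper_width: 0.0187
gripper_force: 40.0
```

```bash
python3 - <<'E'
from h import *
d=cam('wrist');save(d,'w2.png');np.savez('w2.npz',f=d['frame'],T=d['T'],K=d['camera_matrix'])
s=arm.get_state();print(s['t'],s['tcp_pos'],s['joint_positions'],s['gripper_width'])
for l in('drift','bracket_hole','swing_hole'):
    for r in arm.tip_of('wrist',l):
        w=tow(d,r['point']);print(l,round(r['score'],2),w.round(4),pix(d,w).round())
E
```

```text
5.9 [0.4407771  0.10238565 0.25419365] [ 1.73310339e-01 -1.92078324e-01  2.00227321e+00 -1.62434331e-04
  1.33180973e+00  1.74481569e+00] 0.018905155750980198
drift 0.88 [0.4385 0.1001 0.171 ] [320. 236.]
bracket_hole 0.62 [0.504  0.116  0.0638] [304. 146.]
swing_hole 0.65 [0.5082 0.1087 0.0739] [311. 142.]
```

View pics/w2.png

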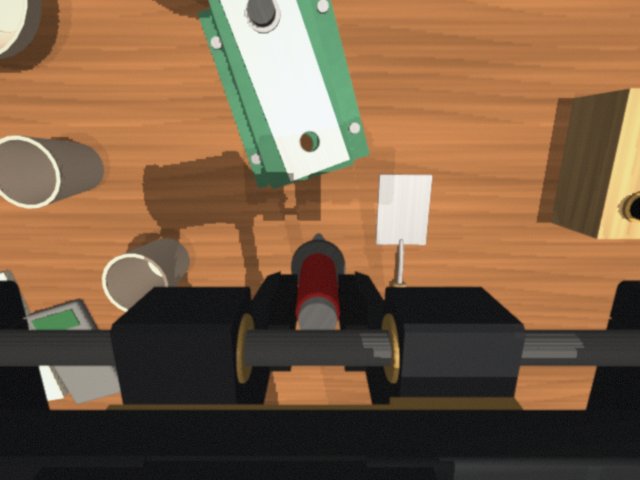

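The hole in the swing arm shows at (310,141), with green visible on its right edge and the dark bracket hole on its left. The pivot is at (262,12), and the held drift's tip is at (319,236), upright.

```bash
python3 - <<'E'
from h import *
z=np.load('w2.npz');d={'frame':z['f'],'T':z['T'],'camera_matrix':z['K']}
save(d,'c2.png',(280,115,340,175),10)
s=arm.get_state();p=s['tcp_pos']; print(pix(d,p-[0,0,.0814]).round(1), pix(d,p-[0,0,.0814-.127]).round(1))
print('swing',ray(d,(310,141),.073),'pivot', ray(d,(262,12),.08))
E
```

```text
[316.8 233.7] [316.7 316.6]
swing [0.50915834 0.10962143 0.073     ] pivot [0.61988333 0.15154651 0.08      ]
```

View pics/c2.png

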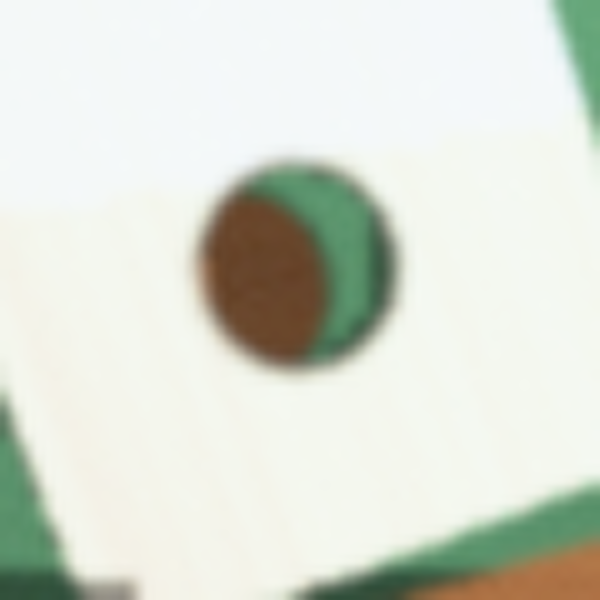

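```bash
python3 - <<'E'
from h import *
z=np.load('w2.npz');d={'frame':z['f'],'T':z['T'],'camera_matrix':z['K']}
S=ray(d,(309.25,140.95),.073);B=ray(d,(302.55,143.55),.065);P=ray(d,(262,12),.08)
p=arm.get_state()['tcp_pos']; t=p-[0,0,.0814]; ta=ray(d,(318.7,235.2),t[2])
print(S,B,P,'offs',(S-B)*1e3,'ax',np.degrees(np.arctan2(*(P-B)[1::-1])))
print('tip apparent-pred mm',(ta-t)*1e3); print('move cm',((S+B)/2-ta)[:2]*100)
E
```

```text
[0.50920656 0.11036908 0.073     ] [0.50663857 0.11740657 0.065     ] [0.61988333 0.15154651 0.08      ] offs [ 2.56798555 -7.03748216  8.        ] ax 16.776504581985932
tip apparent-pred mm [-1.18089653e+00 -1.48909517e+00 -2.77555756e-14]
move cm [6.83939033 1.24797882]
```

>>> apply_moves([
  {"translation":[3,0.6,-3],"rot":[0,0,0.1]},
  {"translation":[6.8,1.2,-6],"rot":[0,0,0.2]},
  {"translation":[6.8,1.2,-8],"rot":[0,0,0.3]},
  {"translation":[6.8,1.2,-8.6],"rot":[0,0,0.3]},
  {"translation":[6.8,1.2,-8.6],"rot":[0,0,0.3]},
  {"translation":[6.8,1.2,-8.6],"rot":[0,0,0.3]},
  {"translation":[6.8,1.2,-8.6],"rot":[0,0,0.3]},
  {"translation":[6.8,1.2,-8.6],"rot":[0,0,0.3]},
])

```text
t: 6.85
tcp_pos: [0.5092, 0.1158, 0.1702]
orientation: [-3.106, -0.471, -0.005]
wrist_force: [0.0, -0.9, -2.1]
gripper_width: 0.0188
gripper_force: 40.0
```

```bash
python3 - <<'E'
from h import *
d=cam('wrist');np.savez('w3.npz',f=d['frame'],T=d['T'],K=d['camera_matrix'])
s=arm.get_state();p=s['tcp_pos'];print(s['t'],p,s['orientation'],s['gripper_width'])
t=p-[0,0,.0814];q=pix(d,t);print(q,pix(d,p-[0,0,.0814+.015]))
x,y=int(q[0]),int(q[1]);print(x-40,y-40);save(d,'c3.png',(x-40,y-40,x+40,y+40),7)
E
```

```text
6.9 [0.50904579 0.11575365 0.16993776] [-3.10594364 -0.47161125 -0.00421127] 0.01852648139198433
[317.39116408 234.0787602 ] [317.36256711 229.22285985]
277 194
```

View pics/c3.png

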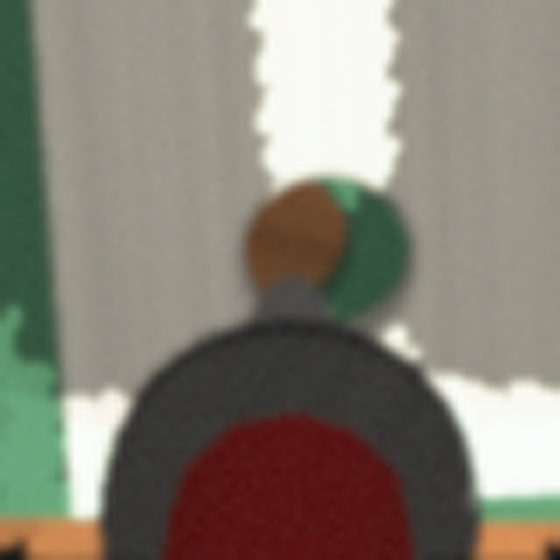

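The crop shows the tip at px (318.4,237), the arm hole's centre at (323.4,230.6) and the bracket hole's centre at about (315,229). Allowing for the descent, the tip is over the overlap except for about 1.5 mm needed forward.

>>> apply_moves([
  {"translation":[0.15,0.05,0],"rot":[0,0,0]},
  {"translation":[0.15,0.05,-0.7],"rot":[0,0,0]},
  {"translation":[0.15,0.05,-1.2],"rot":[0,0,0]},
  {"translation":[0.15,0.05,-1.7],"rot":[0,0,0]},
  {"translation":[0.15,0.05,-2.1],"rot":[0,0,0]},
  {"translation":[0.15,0.05,-2.5],"rot":[0,0,0]},
  {"translation":[0.15,0.05,-2.9],"rot":[0,0,0]},
  {"translation":[0.15,0.05,-2.9],"rot":[0,0,0]},
])

```text
t: 7.7
tcp_pos: [0.5094, 0.116, 0.1386]
orientation: [3.106, 0.472, -0.002]
wrist_force: [-0.2, 0.3, -2.5]
gripper_width: 0.019
gripper_force: 40.0
```

>>> apply_moves([
  {"translation":[0,0.05,-0.4],"rot":[0,0,0]},
  {"translation":[0,0.1,-0.8],"rot":[0,0,0]},
  {"translation":[0.02,0.13,-1.1],"rot":[0,0,0]},
  {"translation":[0.02,0.16,-1.4],"rot":[0,0,0]},
  {"translation":[0.02,0.18,-1.7],"rot":[0,0,0]},
  {"translation":[0.02,0.2,-2.0],"rot":[0,0,0]},
  {"translation":[0.02,0.2,-2.0],"rot":[0,0,0]},
])

```text
t: 8.4
tcp_pos: [0.5098, 0.118, 0.1188]
orientation: [3.106, 0.472, -0.001]
wrist_force: [1.0, -2.9, -1.4]
gripper_width: 0.0184
gripper_force: 40.1
```

>>> apply_moves([
  {"translation":[0.0,0.04,-0.3],"rot":[0,0,0]},
  {"translation":[0.0,0.08,-0.6],"rot":[0,0,0]},
  {"translation":[0.0,0.12,-0.9],"rot":[0,0,0]},
  {"translation":[0.0,0.14,-1.2],"rot":[0,0,0]},
  {"translation":[0.0,0.15,-1.5],"rot":[0,0,0]},
  {"translation":[0,0.15,-1.5],"rot":[0,0,0]},
  {"translation":[0,0.15,-1.5],"rot":[0,0,0]},
])

```text
t: 9.1
tcp_pos: [0.5094, 0.1196, 0.1035]
orientation: [-3.106, -0.472, 0.003]
wrist_force: [0.5, -2.5, -3.9]
gripper_width: 0.0189
gripper_force: 40.0
```

>>> apply_moves([
  {"translation":[0,0,-0.3],"rot":[0,0,0]},
  {"translation":[0,0,-0.6],"rot":[0,0,0]},
  {"translation":[0,0,-0.8],"rot":[0,0,0]},
  {"translation":[0,0,-0.9],"rot":[0,0,0]},
  {"translation":[0,0,-1.0],"rot":[0,0,0]},
  {"translation":[0,0,-1.1],"rot":[0,0,0]},
  {"translation":[0,0,-1.1],"rot":[0,0,0]},
  {"translation":[0,0,-1.1],"rot":[0,0,0]},
])

```text
t: 9.9
tcp_pos: [0.5101, 0.1196, 0.0933]
orientation: [-3.106, -0.472, 0.0]
wrist_force: [-1.5, -3.3, -0.4]
gripper_width: 0.0189
gripper_force: 40.0
```

>>> apply_moves([
  {"translation":[0,0,-0.1],"rot":[0,0,0]},
  {"translation":[0,0,-0.2],"rot":[0,0,0]},
  {"translation":[0,0,-0.3],"rot":[0,0,0]},
  {"translation":[0,0,-0.3],"rot":[0,0,0]},
  {"translation":[0,0,-0.3],"rot":[0,0,0]},
])

```text
t: 10.4
tcp_pos: [0.5109, 0.1198, 0.0925]
orientation: [-3.106, -0.472, -0.002]
wrist_force: [-4.9, -5.6, 10.6]
gripper_width: 0.019
gripper_force: 40.1
```

```bash
python3 - <<'E'
from h import *
s=arm.get_state();print(s['t'],s['tcp_pos'],s['wrist_force'])
E
```

```text
10.4 [0.51089624 0.11979637 0.09249529] [-4.85126475 -5.55092783 10.59230147]
```

>>> apply_moves([
  {"translation":[0,0,-0.1],"rot":[0,0,0]},
  {"translation":[0,0,-0.2],"rot":[0,0,0]},
  {"translation":[0,0,-0.2],"rot":[0,0,0]},
])

```text
t: 10.7
tcp_pos: [0.5117, 0.1199, 0.0925]
orientation: [-3.106, -0.472, -0.004]
wrist_force: [-7.7, -5.4, 20.8]
gripper_width: 0.0191
gripper_force: 40.1
```

>>> apply_moves([
  {"translation":[0,0,0.5],"rot":[0,0,0]},
  {"translation":[0,0,1.5],"rot":[0,0,0]},
  {"translation":[0,0,3],"rot":[0,0,0]},
  {"translation":[0,0,5],"rot":[0,0,0]},
  {"translation":[0,0,7],"rot":[0,0,0]},
  {"translation":[0,0,9],"rot":[0,0,0]},
  {"translation":[0,0,11.5],"rot":[0,0,0]},
  {"translation":[1.4,-35.2,11.5],"rot":[0,0,-0.3]},
  {"translation":[1.4,-35.2,11.5],"rot":[0,0,-0.3]},
  {"translation":[1.4,-35.2,11.5],"rot":[0,0,-0.3]},
  {"translation":[1.4,-35.2,11.5],"rot":[0,0,-0.3]},
  {"translation":[1.4,-35.2,11.5],"rot":[0,0,-0.3]},
  {"translation":[1.4,-35.2,11.5],"rot":[0,0,-0.3]},
  {"translation":[1.4,-35.2,11.5],"rot":[0,0,-0.3]},
  {"translation":[1.4,-35.2,11.5],"rot":[0,0,-0.3]},
  {"translation":[1.4,-35.2,11.5],"rot":[0,0,-0.3]},
  {"translation":[1.4,-35.2,11.5],"rot":[0,0,-0.3]},
  {"translation":[1.4,-35.2,11.5],"rot":[0,0,-0.3]},
])

```text
t: 12.5
tcp_pos: [0.5245, -0.2305, 0.2036]
orientation: [-3.141, -0.006, -0.001]
wrist_force: [-0.2, 0.6, -1.5]
gripper_width: 0.0187
gripper_force: 40.0
```

```bash
python3 - <<'E'
from h import *
d=cam('wrist')
s=arm.get_state();p=s['tcp_pos'];print(s['t'],p,s['orientation'],s['gripper_width'],s['wrist_force'])
t=p-[0,0,.0814];q=pix(d,t);print(q,pix(d,[.5235,-.2327,.075]));x,y=int(q[0]),int(q[1]);print(x-60,y-60)
save(d,'c4.png',(x-60,y-60,x+60,y+60),5)
E
```

```text
12.55 [ 0.52448557 -0.23057009  0.20358646] [-3.14101252e+00 -6.09817851e-03 -5.69735285e-04] 0.01873321558387547 [ 0.39793761  0.83531846 -1.27449655]
[317.74725203 233.65152507] [320.03172838 220.92462222]
257 173
```

View pics/c4.png

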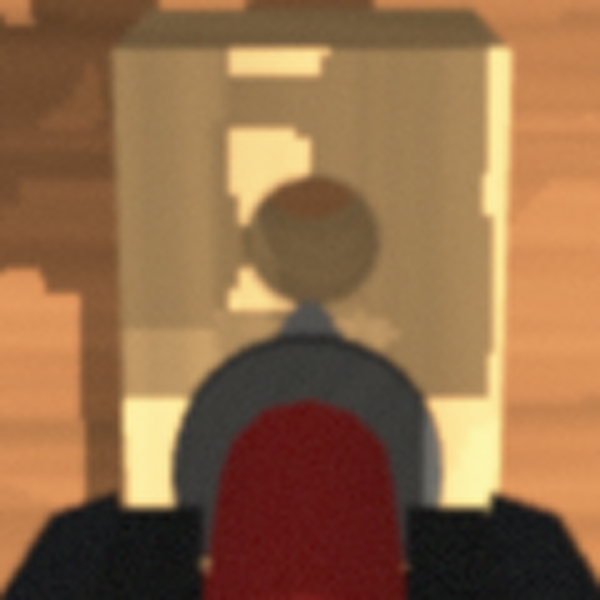

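The hole is at px (319.2,220.6) and the tip is at (318.4,237), so the tip needs about 1.5 mm more x and −1 mm y before lowering.

>>> apply_moves([
  {"translation":[0.15,-0.1,-2],"rot":[0,0,0]},
  {"translation":[0.15,-0.1,-4],"rot":[0,0,0]},
  {"translation":[0.15,-0.1,-5.5],"rot":[0,0,0]},
  {"translation":[0.15,-0.1,-6.5],"rot":[0,0,0]},
  {"translation":[0.15,-0.1,-7.5],"rot":[0,0,0]},
  {"translation":[0.15,-0.1,-8.5],"rot":[0,0,0]},
  {"translation":[0.15,-0.1,-9.3],"rot":[0,0,0]},
  {"translation":[0.15,-0.1,-9.3],"rot":[0,0,0]},
])

```text
t: 13.35
tcp_pos: [0.5248, -0.233, 0.109]
orientation: [-3.141, -0.003, 0.003]
wrist_force: [0.1, -0.4, -1.9]
gripper_width: 0.0187
gripper_force: 40.0
```

>>> apply_moves([
  {"translation":[0,0,-0.5],"rot":[0,0,0]},
  {"translation":[0,0,-1],"rot":[0,0,0]},
  {"translation":[0,0,-1.3],"rot":[0,0,0]},
  {"translation":[0,0,-1.5],"rot":[0,0,0]},
  {"translation":[0,0,-1.5],"rot":[0,0,0]},
  {"translation":[0,0,-1.5],"rot":[0,0,0]},
])

```text
t: 13.95
tcp_pos: [0.5258, -0.2334, 0.0955]
orientation: [3.142, 0.003, 0.0]
wrist_force: [0.1, -0.0, -2.3]
gripper_width: 0.0186
gripper_force: 40.0
```

>>> apply_moves([
  {"translation":[0,0,-0.1],"rot":[0,0,0]},
  {"translation":[0,0,-0.15],"rot":[0,0,0]},
  {"translation":[0,0,-0.15],"rot":[0,0,0]},
])

```text
t: 14.25
tcp_pos: [0.526, -0.2335, 0.0943]
orientation: [3.141, 0.003, 0.001]
wrist_force: [0.4, -0.1, -0.4]
gripper_width: 0.0189
gripper_force: 40.0
```

>>> apply_moves([
  {"translation":[0,0,0],"rot":[0,0,0]},
  {"translation":[0,0,0],"rot":[0,0,0]},
  {"translation":[0,0,0],"rot":[0,0,0]},
  {"translation":[0,0,0],"rot":[0,0,0]},
  {"translation":[0,0,0],"rot":[0,0,0]},
  {"translation":[0,0,0],"rot":[0,0,0]},
  {"translation":[0,0,0],"rot":[0,0,0]},
  {"translation":[0,0,0],"rot":[0,0,0]},
], fingers=0.9)

```text
t: 15.05
tcp_pos: [0.5257, -0.2333, 0.0939]
orientation: [-3.142, -0.003, 0.0]
wrist_force: [-0.6, 0.5, -0.1]
gripper_width: 0.0787
gripper_force: 0.0
```

>>> apply_moves([
  {"translation":[0,0,2],"rot":[0,0,0]},
  {"translation":[0,0,5],"rot":[0,0,0]},
  {"translation":[0,0,8],"rot":[0,0,0]},
  {"translation":[-4,0,10],"rot":[0,0,0]},
  {"translation":[-8.1,0,11],"rot":[0,0,0]},
  {"translation":[-8.1,0,11],"rot":[0,0,0]},
  {"translation":[-8.1,0,11],"rot":[0,0,0]},
  {"translation":[-8.1,0,11],"rot":[0,0,0]},
])

```text
t: 15.85
tcp_pos: [0.4452, -0.2334, 0.2037]
orientation: [-3.142, -0.003, -0.001]
wrist_force: [0.3, -0.1, -0.3]
gripper_width: 0.0796
gripper_force: 0.0
```

```bash
python3 - <<'E'
from h import *
d=cam('wrist');save(d,'w5.png',(120,60,520,360),2)
s=arm.get_state();p=s['tcp_pos'];print(s['t'],p,s['gripper_width'],s['wrist_force'])
print(pix(d,p-[0,0,p[2]-.109]))
for l in('drift','bolt'):
    for r in arm.tip_of('wrist',l):
        w=tow(d,r['point']);print(l,round(r['score'],2),w.round(4),pix(d,w).round())
    m=arm.trace('wrist',l)[0]['mask']; ys,xs=np.nonzero(m); print(l,xs.min(),xs.max(),ys.min(),ys.max())
E
```

```text
15.9 [ 0.44529695 -0.23329087  0.20343043] 0.07943475393926165 [ 0.44751582 -0.17516549 -0.19321597]
[317.49254516 229.19659604]
drift 0.75 [ 0.5264 -0.2324  0.0125] [317. 128.]
drift 299 337 109 148
bolt 0.86 [ 0.4443 -0.2321  0.0314] [316. 211.]
bolt 300 334 205 246
```

View pics/w5.png

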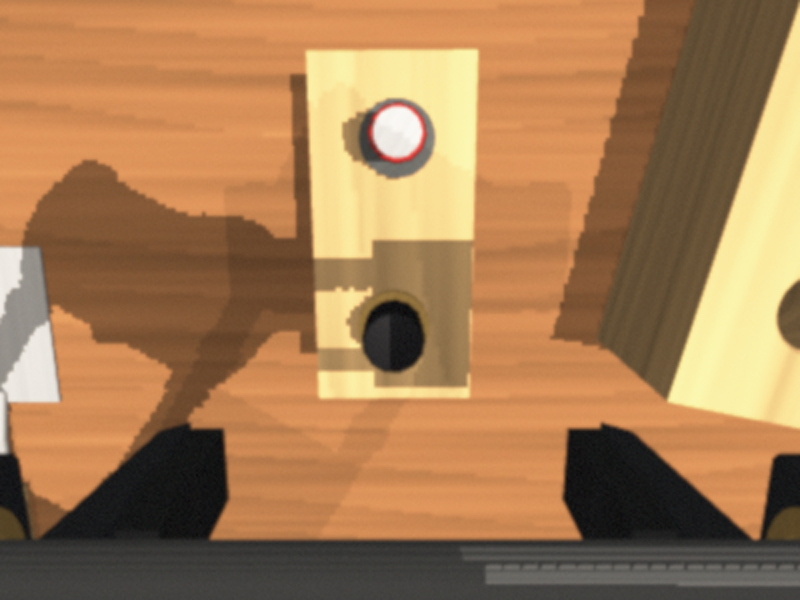

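The drift is upright and seated (cap concentric with its collar) at crop (397,133). The bolt knob is at (394,336), directly below the TCP, so I'll grasp it.

>>> apply_moves([
  {"translation":[0,0,-3],"rot":[0,0,0]},
  {"translation":[0,0,-7],"rot":[0,0,0]},
  {"translation":[0,0,-9.5],"rot":[0,0,0]},
  {"translation":[0,0,-10.8],"rot":[0,0,0]},
  {"translation":[0,0,-11.2],"rot":[0,0,0]},
  {"translation":[0,0,-11.2],"rot":[0,0,0]},
  {"translation":[0,0,-11.2],"rot":[0,0,0]},
])

```text
t: 16.8
tcp_pos: [0.446, -0.234, 0.0934]
orientation: [3.14, 0.003, 0.004]
wrist_force: [-0.3, 0.4, 0.3]
gripper_width: 0.0791
gripper_force: 0.0
```

>>> apply_moves([
  {"translation":[0,0,0],"rot":[0,0,0]},
  {"translation":[0,0,0],"rot":[0,0,0]},
  {"translation":[0,0,0],"rot":[0,0,0]},
  {"translation":[0,0,0],"rot":[0,0,0]},
  {"translation":[0,0,0],"rot":[0,0,0]},
  {"translation":[0,0,0],"rot":[0,0,0]},
  {"translation":[0,0,0],"rot":[0,0,0]},
  {"translation":[0,0,0],"rot":[0,0,0]},
], fingers=0, grip_force=30)

```text
t: 17.6
tcp_pos: [0.4446, -0.2333, 0.0918]
orientation: [-3.142, -0.003, 0.0]
wrist_force: [-0.4, 0.8, 0.1]
gripper_width: 0.0174
gripper_force: 0.0
```

>>> apply_moves([
  {"translation":[0,0,0],"rot":[0,0,0]},
  {"translation":[0,0,0],"rot":[0,0,0]},
  {"translation":[0,0,0],"rot":[0,0,0]},
  {"translation":[0,0,0],"rot":[0,0,0]},
])

```text
t: 18.0
tcp_pos: [0.4447, -0.2334, 0.0919]
orientation: [3.142, 0.003, -0.0]
wrist_force: [-0.7, -0.2, 0.0]
gripper_width: 0.0005
gripper_force: 0.0
```

```bash
python3 - <<'E'
from h import *
d=cam('wrist');save(d,'w6.png',(120,60,520,360),2)
s=arm.get_state();p=s['tcp_pos'];print(s['t'],p,s['gripper_width'],s['wrist_force'],s['gripper_force'])
for l in('drift','bolt'):
    for r in arm.tip_of('wrist',l):
        w=tow(d,r['point']);print(l,round(r['score'],2),w.round(4),pix(d,w).round())
E
```

```text
18.05 [ 0.4446985  -0.23336334  0.09192066] 0.00047930839522643205 [0.20508766 0.29444315 0.27788209] 0.0
drift 0.96 [ 0.5225 -0.2315  0.0136] [315. 127.]
bolt 0.72 [ 0.443  -0.2325  0.0322] [316. 244.]
```

View pics/w6.png

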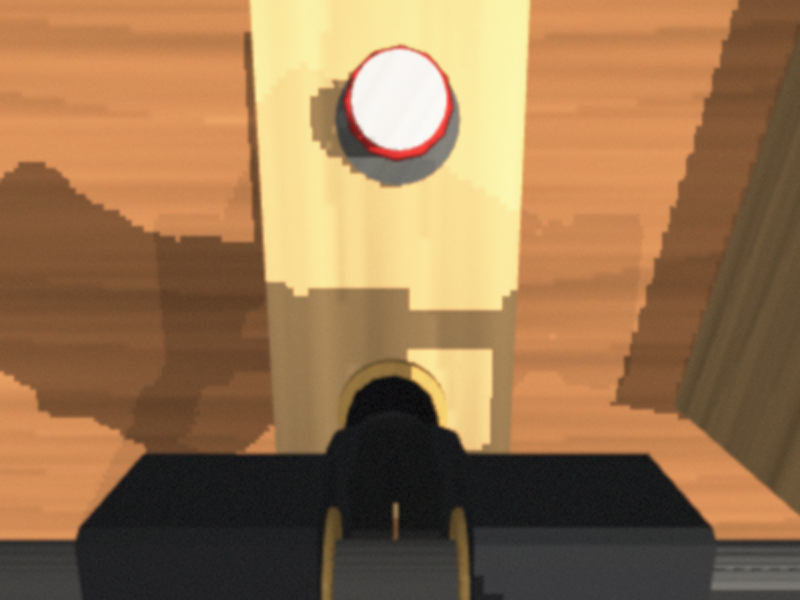

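The fingers shut on nothing. The bolt still stands in its hole (flange at crop (393,410)), so I'll compute its actual height and position before trying again.

```bash
python3 - <<'E'
from h import *
d=cam('wrist');p=arm.get_state()['tcp_pos']
for z in(.079,): print('flange',ray(d,(316.5,265),z))
for dz in(-.008,.011): print('finger',dz,(pix(d,p+[0,0,dz])-[120,60])*2)
for z in (.079,.09,.10,.109): print(z,(pix(d,[.4435,-.2327,z])-[120,60])*2, 'front edge',(pix(d,[.4565,-.2327,z])-[120,60])*2,(pix(d,[.4595,-.2327,z])-[120,60])*2)
f=d['frame'];print(f[258:290:2,316].tolist())
E
```

```text
flange [ 0.44479515 -0.23259946  0.079     ]
finger -0.008 [395.58616843 416.58458768]
finger 0.011 [395.75849347 443.89159436]
0.079 [393.3430274  414.24499226] front edge [393.42610092 370.94754155] [393.44570104 360.73207035]
0.09 [393.30647495 428.82409476] front edge [393.39373174 383.26056231] [393.41434547 372.49653246]
0.1 [393.26938311 443.61833526] front edge [393.36081557 395.78165072] [393.38244417 384.4657524 ]
0.109 [393.23230581 458.40677837] front edge [393.32784229 408.32446365] [393.35047144 396.4617693 ]
[[15, 13, 15], [16, 16, 20], [16, 15, 17], [15, 14, 16], [32, 32, 35], [27, 25, 27], [24, 24, 27], [25, 24, 27], [19, 21, 21], [20, 21, 21], [21, 20, 20], [25, 25, 25], [25, 22, 22], [22, 21, 25], [19, 16, 16], [22, 21, 23]]
```

```bash
python3 - <<'E'
from h import *
d=cam('wrist');T=d['T'].copy();s=arm.get_state()
d5=dict(d);d5['T']=T.copy();d5['T'][:3,3]+=np.array([.44529695,-.23329087,.20343043])-s['tcp_pos']
for z in(.079,.085,.09,.1,.109):
    print(z,[((pix(d5,[.4435+o,-.2327,z])-[120,60])*2)[1].round(1) for o in(-.013,.013)], 'width',(2*(pix(d5,[.4435,-.2457,z])-pix(d5,[.4435,-.2197,z])))[0].round(1))
print('flange edges',[((pix(d5,[.4435+o,-.2327,.079])-[120,60])*2)[1].round(1) for o in(-.016,.016)])
a=cam('side');q=pix(a,[.4435,-.2327,.1]);x,y=map(int,q);save(a,'s7.png',(x-50,y-60,x+50,y+40),6)
print(x-50,y-60,[(z,((pix(a,[.4435,-.2327,z])-[x-50,y-60])*6).round()) for z in(.079,.109)],((pix(a,[.4447,-.2334,.084])-[x-50,y-60])*6).round())
E
```

```text
0.079 [np.float64(353.7), np.float64(296.9)] width 58.3
0.085 [np.float64(357.4), np.float64(299.6)] width 59.5
0.09 [np.float64(360.6), np.float64(301.9)] width 60.5
0.1 [np.float64(367.3), np.float64(306.7)] width 62.5
0.109 [np.float64(373.8), np.float64(311.4)] width 64.5
flange edges [np.float64(360.1), np.float64(290.2)]
251 272 [(0.079, array([306., 405.])), (0.109, array([301., 345.]))] [309. 397.]
```

View pics/s7.png

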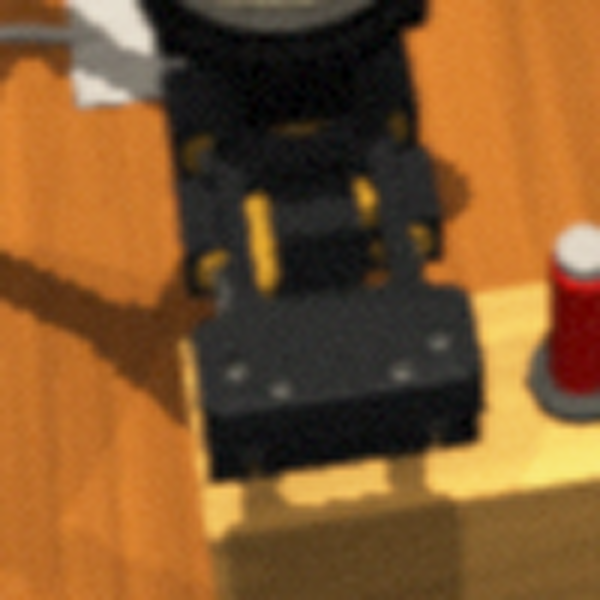

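The side crop only shows the closed gripper over the bolt's hole, with the drift standing undisturbed beside it. I'll reopen, check that the bolt is undisturbed, and retry.

>>> apply_moves([
  {"translation":[0,0,0],"rot":[0,0,0]},
  {"translation":[0,0,0],"rot":[0,0,0]},
  {"translation":[0,0,0],"rot":[0,0,0]},
  {"translation":[0,0,0],"rot":[0,0,0]},
  {"translation":[0,0,0],"rot":[0,0,0]},
  {"translation":[0,0,0],"rot":[0,0,0]},
  {"translation":[0,0,0],"rot":[0,0,0]},
], fingers=0.6)

```text
t: 19.0
tcp_pos: [0.4447, -0.2333, 0.0919]
orientation: [-3.142, -0.003, 0.0]
wrist_force: [0.7, 0.6, -0.2]
gripper_width: 0.0526
gripper_force: 0.0
```

```bash
python3 - <<'E'
from h import *
d=cam('wrist');save(d,'w8.png');s=arm.get_state();p=s['tcp_pos'];print(s['t'],p,s['gripper_width'],s['wrist_force'])
for c in('wrist','side'):
    if c=='side': d=cam('side')
    for r in arm.tip_of(c,'bolt'): print(c,round(r['score'],2),tow(d,r['point']).round(4))
    for r in arm.trace(c,'bolt'):
        m=r['mask'];ys,xs=np.nonzero(m);print('mask',round(r['score'],2),xs.min(),xs.max(),ys.min(),ys.max())
d=cam('wrist');f=d['frame'].astype(int)
# brightness map, width slices
for y in range(236,300,4): print(y,''.join('%4d'%f[y,x].sum() for x in range(250,386,6)))
E
```

```text
19.05 [ 0.44465915 -0.233363    0.09190594] 0.05285492669544655 [-0.16163957  0.7963007  -0.55994602]
mask 0.78 290 343 240 311
236  234 346 358 349 355 385 385 365 352 336 325 346 368 374 385 351 347 346 346 368 385 382 399
240  222 344 361 352 361 385 381 359 356 321 263 262 271 368 388 347 348 347 349 373 388 376 376
244  223 339 354 353 354 389 380 368 350 400 572 565 526 297 369 362 346 345 343 370 386 389 405
248  228 332 359 351 358 385 382 364 317 324 248 224 441 324 300 375 348 350 340 369 385 390 421
252  244 326 354 345 354 382 380 323 330  97  62  44  45  92 314 328 340 342 342 367 382 395 412
256  271 319 355 353 350 381 381 319 132  45  44  59  61  42 212 311 341 342 340 368 388 427 448
260  243 298 356 347 353 380 377 327  50  47  50  41  50  40  52 320 333 341 340 365 381 413 426
264  248 292 353 343 344 382 380 328  54  58  46  69  47  57  43 311 344 333 332 366 380 415 431
268  253 276 346 346 349 380 381 287  48  71  86 154 162 111  54 295 357 333 331 365 383 407 416
272  254 321 349 344 341 380 380 200  47  79  74 149 151 156  67 278 352 333 335 359 380 404 413
276   71  71 348 338 341 371 377 120  65  73  70 139 143 139 150 215 354 331 329 363 378  73  66
280   67  76 343 340 344 365 371  63  76  76  63 143 136 149 138 138 354 326 330 361 381  82  66
284   60  69 336 340 344 366 378  80  69  63  70 127 133 131 132  84 366 334 329 354 377  66  65
288   66  57 329 333 332 368 371  70  69  61  59 123 129 141 137  98 371 327 326 361 373  57  63
292   69  51 321 334 338 368 440  86  62  62  60 124 129 132 127 212 368 333 328 357 371  68  62
296   57  60 322 382 390 422 434 227  68  66  77 126 121 124 124 299 366 345 326 362 367  53  46
```

```bash
python3 - <<'E'
from h import *
print(arm.tips_ahead,[a for a in dir(arm) if a[0]!='_'])
d=cam('wrist');f=d['frame'].astype(int).sum(2);s=arm.get_state();print(s['gripper_width'])
# where do fingertips appear: finger dark columns left of knob
for y in range(262,345,6): print(y,''.join('%4d'%f[y,x] for x in range(200,300,5)))
Rt=mat(s['orientation']);
for tz in(.008,-.01,-.025,-.04):
  print(tz,[pix(d,s['tcp_pos']+Rt@np.array([x,-s['gripper_width']/2,tz])).round() for x in(.009,-.009)],[pix(d,s['tcp_pos']+Rt@np.array([x,-s['gripper_width']/2-.012,tz])).round() for x in(.009,-.009)])
E
```

```text
0.008 ['MotionError', 'close_job', 'get_state', 'snapshot', 'tip_of', 'tips_ahead', 'trace']
0.05274927334690205
262  208 215 208 212 238 242 241 238 243 242 243 255 354 347 350 351 375 380 327 176
268  220 222 220 221 251 257 251 246 247 253 244 257 347 343 344 347 378 379 324  42
274  233 225 231 237 273 263 229 101  75 143 145 221 259 341 341 344 373 382 332  57
280  214 212 244 240 246 120  72  77  66  72  63  62 196 339 342 345 374 376 305  69
286  225 228 225 230 110  76  71  73  69  61  54  72 153 333 342 339 371 376 217  75
292  223 233 230  86  72  75  74  61  72  62  72  51 126 337 339 334 372 441 328  71
298  225 235  71  66  82  65  64  57  66  65  68  54  88 396 384 394 424 441 421  73
304  222  80  66  69  83  57  61  71  60  52  61  61  89 418 383 407 522 654 640 638
310   77  69  79  79  68  54  72  74  63  59  63  46  92 420 473 610 633 652 640 645
316   76  79  64  71  75  64  63  68  75  67  59  53 352 636 624 605 631 650 638 640
322   76  76  76  77  69  59  47  62  63  57  53  56 385 402 410 405 410 412 437 412
328   69  75  81  74 101 103 104 104  59  61  66 185 399 395 394 391 395 387 381 392
334  168 176 170 171 165 166 177 167 171 171 172 172 169 172 171 172 173 172 166 175
340  174 180 174 179 182 178 178 177 182 184 176 184 182 175 181 185 181 181 180 176
0.008 [array([270., 253.]), array([271., 283.])] [array([248., 253.]), array([250., 283.])]
-0.01 [array([265., 264.]), array([267., 297.])] [array([241., 264.]), array([243., 297.])]
-0.025 [array([260., 276.]), array([262., 312.])] [array([234., 276.]), array([237., 312.])]
-0.04 [array([255., 290.]), array([257., 329.])] [array([226., 290.]), array([229., 329.])]
```

The finger outline in the wrist image (front edge at row 274, inner edge at column 258) puts the real fingertips about 23 mm behind the TCP rather than 8 mm ahead. The fingers therefore closed just above the knob. I'll go about 30 mm lower, watching the force.

>>> apply_moves([
  {"translation":[-0.1,0,-0.7],"rot":[0,0,0]},
  {"translation":[-0.1,0,-1.3],"rot":[0,0,0]},
  {"translation":[-0.1,0,-1.8],"rot":[0,0,0]},
  {"translation":[-0.1,0,-2.2],"rot":[0,0,0]},
  {"translation":[-0.1,0,-2.5],"rot":[0,0,0]},
  {"translation":[-0.1,0,-2.5],"rot":[0,0,0]},
])

```text
t: 20.0
tcp_pos: [0.4433, -0.2331, 0.0662]
orientation: [-3.141, -0.003, 0.002]
wrist_force: [-0.1, 0.1, -0.8]
gripper_width: 0.0531
gripper_force: 0.0
```

>>> apply_moves([
  {"translation":[0,0,-0.2],"rot":[0,0,0]},
  {"translation":[0,0,-0.4],"rot":[0,0,0]},
  {"translation":[0,0,-0.4],"rot":[0,0,0]},
  {"translation":[0,0,-0.4],"rot":[0,0,0]},
])

```text
t: 20.4
tcp_pos: [0.4437, -0.2333, 0.0629]
orientation: [3.142, 0.003, 0.0]
wrist_force: [-0.0, 0.5, -0.9]
gripper_width: 0.0535
gripper_force: 0.0
```

>>> apply_moves([
  {"translation":[0,0,0],"rot":[0,0,0]},
  {"translation":[0,0,0],"rot":[0,0,0]},
  {"translation":[0,0,0],"rot":[0,0,0]},
  {"translation":[0,0,0],"rot":[0,0,0]},
  {"translation":[0,0,0],"rot":[0,0,0]},
  {"translation":[0,0,0],"rot":[0,0,0]},
  {"translation":[0,0,0],"rot":[0,0,0]},
], fingers=0, grip_force=40)

```text
t: 21.1
tcp_pos: [0.4437, -0.2333, 0.063]
orientation: [-3.142, -0.003, -0.0]
wrist_force: [-0.8, 0.6, 1.5]
gripper_width: 0.0251
gripper_force: 40.0
```

>>> apply_moves([
  {"translation":[0,0,2],"rot":[0,0,0]},
  {"translation":[0,0,5],"rot":[0,0,0]},
  {"translation":[0,0,8],"rot":[0,0,0]},
  {"translation":[0,0,10],"rot":[0,0,0]},
  {"translation":[6.6,35.2,10],"rot":[0,0,0.3]},
  {"translation":[6.6,35.2,10],"rot":[0,0,0.3]},
  {"translation":[6.6,35.2,10],"rot":[0,0,0.3]},
  {"translation":[6.6,35.2,10],"rot":[0,0,0.3]},
  {"translation":[6.6,35.2,10],"rot":[0,0,0.3]},
  {"translation":[6.6,35.2,10],"rot":[0,0,0.3]},
  {"translation":[6.6,35.2,10],"rot":[0,0,0.3]},
  {"translation":[6.6,35.2,10],"rot":[0,0,0.3]},
  {"translation":[6.6,35.2,10],"rot":[0,0,0.3]},
  {"translation":[6.6,35.2,10],"rot":[0,0,0.3]},
  {"translation":[6.6,35.2,10],"rot":[0,0,0.3]},
  {"translation":[6.6,35.2,10],"rot":[0,0,0.3]},
])

```text
t: 22.7
tcp_pos: [0.5095, 0.1171, 0.1628]
orientation: [3.106, 0.469, -0.0]
wrist_force: [-0.8, 0.7, -1.4]
gripper_width: 0.0249
gripper_force: 40.0
```

```bash
python3 - <<'E'
from h import *
d=cam('wrist');s=arm.get_state();p=s['tcp_pos'];print(s['t'],p,s['gripper_width'],s['wrist_force'])
for l in('bolt','swing_hole','bracket_hole'):
    for r in arm.tip_of('wrist',l): w=tow(d,r['point']);print(l,round(r['score'],2),w.round(4),pix(d,w).round(1))
print('pred tip',pix(d,p-[0,0,.033]),'pred hole',pix(d,[.5100,.1192,.073]))
m=arm.trace('wrist','bolt')[0]['mask'];ys,xs=np.nonzero(m);print(xs.min(),xs.max(),ys.min(),ys.max())
f=d['frame'].astype(int)
for y in range(184,262,4): print(y,' '.join('%3d,%3d'%(f[y,x,0],f[y,x,1]) for x in range(292,350,4)))
E
```

```text
22.75 [0.50961809 0.11723283 0.16291035] 0.024943829914982115 [-0.34156991  0.1796414  -1.6497662 ]
bolt 0.96 [0.5111 0.1161 0.1334] [319.8 254.1]
swing_hole 0.87 [0.5072 0.1143 0.0757] [319.9 235.5]
bracket_hole 0.76 [0.5051 0.1173 0.0669] [315.5 233.8]
pred tip [317.32697657 253.79654374] pred hole [315.00792719 229.47670775]
287 348 246 330
184 146,142 147,142 148,143 143,140 148,143 145,142 147,142 146,142 143,139 144,139 143,139 145,140 145,141 146,142 145,141
188 144,141 147,143 149,145 145,141 145,142 145,141 147,144 187,187 184,182 203,201 181,179 144,140 143,139 147,143 146,141
192 146,143 145,141 148,144 144,140 145,141 147,143 148,143 240,242 245,245 244,244 244,244 168,163 143,140 148,143 145,141
196 149,144 146,142 146,141 144,140 146,142 148,142 147,143 212,213 245,245 244,244 244,244 146,141 143,139 147,143 145,141
200 147,142 145,141 149,145 144,139 148,143 145,140 149,145 226,229 244,245 244,243 244,245 168,164 144,141 147,142 145,141
204 148,143 147,142 148,144 147,142 147,142 146,142 150,144 193,193 244,245 244,244 243,244 149,147 143,140 148,144 146,141
208 147,14
[... 1025 characters left out ...]
  48, 57  59, 60  45, 57  62, 74 130,126 142,138 143,139 143,139 144,139 142,136
244 144,140 143,137 145,140 141,137 137,133 109,106  95, 93 101, 97 147,144 228,226 162,158 223,222 143,138 146,140 141,137
248 143,137 143,139 149,145 146,142 131,124  87, 69  86, 67  88, 69 125,115 242,240 244,243 243,242 147,144 147,143 143,138
252 159,154 150,146 195,198 171,168  84, 68  87, 67  87, 66  90, 71  88, 67 161,154 244,243 244,246 244,245 239,244 210,209
256 245,247 243,242 243,248 179,180  94, 74 105, 82 110, 87 105, 82  98, 75  91, 73 229,234 244,248 245,249 245,249 245,248
260 245,248 230,235 107, 87 127, 98 134,105 128,100 132,104 125, 97 126, 98 128, 99 123, 97 129,122 243,247 245,249 245,249
```

>>> apply_moves([
  {"translation":[-0.15,0,-2],"rot":[0,0,0]},
  {"translation":[-0.15,0,-3.5],"rot":[0,0,0]},
  {"translation":[-0.15,0,-4.8],"rot":[0,0,0]},
  {"translation":[-0.15,0,-4.8],"rot":[0,0,0]},
  {"translation":[-0.15,0,-4.8],"rot":[0,0,0]},
])

```text
t: 23.45
tcp_pos: [0.5079, 0.1186, 0.1144]
orientation: [3.106, 0.472, -0.002]
wrist_force: [-0.1, -0.4, -1.1]
gripper_width: 0.0251
gripper_force: 40.0
```

```bash
python3 - <<'E'
from h import *
d=cam('wrist');s=arm.get_state();p=s['tcp_pos'];print(s['t'],p,s['wrist_force'])
print('pred tip',pix(d,p-[0,0,.033]),'at .073',pix(d,[p[0],p[1],.073]))
f=d['frame'].astype(int)
for y in range(216,262,3): print(y,' '.join('%3d,%3d'%(f[y,x,0],f[y,x,1]) for x in range(296,342,3)))
E
```

```text
23.5 [0.50848671 0.11872812 0.11509987] [ 0.72757513  0.32454404 -0.95513897]
pred tip [317.67755986 253.3584103 ] at .073 [317.65227785 248.87831964]
216 137,132 142,137 138,134 139,135 139,134 137,131 138,133 142,138 136,132 140,135 137,133 137,133 137,133 138,133 231,230 238,235
219 138,134 139,135 137,132 139,136 137,133 139,135 138,133 141,136 137,134 139,136 138,134 139,134 135,132 143,139 227,226 239,236
222 137,132 142,137 140,135 138,134 138,134 138,134 138,134 143,138 138,133 140,136 138,133 139,134 135,131 138,134 173,171 239,236
225 137,133 142,138 136,131 139,134 138,134 138,133 139,134 142,138 137,133 139,135 138,133 136,132 138,132 137,133 225,224 238,236
228 137,133 141,137 137,132 137,134 139,134 139,135 138,134 140,136 136,132 139,135 138,134 138,133 137,132 141,138 233,232 238,236
231 137,132 143,139 137,132 139,134 139,133 138,134 137,133 141,136 138,134 139,135 138,133 139,135 136,132 140,136 174,172 239,237
234 136,133 141,136 137,132 140,135 138,133 138,135 139,135 140,136 138,133 138,134 139,133 137,133 136,132 138,134 224,224 239,236
237 138,133 140,136 137,1
[... 462 characters left out ...]
  84, 54  67, 59 130,127 233,232 239,236
249 135,131 139,135 133,129  80, 75  87, 63  80, 63  82, 64  82, 63  83, 63  83, 65  84, 64  89, 59  46, 56 121,118 234,233 238,236
252 135,130 138,133 131,127  78, 77  78, 61  81, 64  82, 63  83, 67  81, 62  85, 66  80, 64  68, 58  41, 59 119,116 138,133 161,158
255 135,133 138,134 132,127  91, 79  84, 67  87, 68  91, 70  92, 72  87, 67  84, 65  85, 66  73, 61  74, 79 124,120 137,132 135,131
258 135,130 128,121  94, 77 101, 79 120, 93 123, 95 123, 97 124, 96 120, 94 120, 94 116, 91 104, 82  91, 73 120,113 134,131 132,129
261 107, 97  99, 78 121, 94 124, 97 126, 98 123, 95 124, 97 123, 96 118, 92 122, 96 122, 95 121, 95 123, 96 105, 82  96, 84 133,128
```

>>> apply_moves([
  {"translation":[-0.1,-0.1,0],"rot":[0,0,0]},
  {"translation":[-0.1,-0.1,-0.6],"rot":[0,0,0]},
  {"translation":[-0.1,-0.1,-1.1],"rot":[0,0,0]},
  {"translation":[-0.1,-0.1,-1.5],"rot":[0,0,0]},
  {"translation":[-0.1,-0.1,-1.9],"rot":[0,0,0]},
  {"translation":[-0.1,-0.1,-2.3],"rot":[0,0,0]},
  {"translation":[-0.1,-0.1,-2.3],"rot":[0,0,0]},
])

```text
t: 24.2
tcp_pos: [0.5066, 0.1175, 0.091]
orientation: [3.106, 0.472, -0.002]
wrist_force: [-1.1, 0.4, -1.9]
gripper_width: 0.025
gripper_force: 40.0
```

>>> apply_moves([
  {"translation":[0,0,-0.4],"rot":[0,0,0]},
  {"translation":[0,0,-0.9],"rot":[0,0,0]},
  {"translation":[0,0,-1.4],"rot":[0,0,0]},
  {"translation":[0,0,-1.9],"rot":[0,0,0]},
  {"translation":[0,0,-2.4],"rot":[0,0,0]},
  {"translation":[0,0,-2.4],"rot":[0,0,0]},
])

```text
t: 24.8
tcp_pos: [0.5063, 0.1175, 0.0668]
orientation: [3.106, 0.472, -0.003]
wrist_force: [-0.5, 0.1, -1.6]
gripper_width: 0.0251
gripper_force: 40.0
```

>>> apply_moves([
  {"translation":[0,0,-0.3],"rot":[0,0,0]},
  {"translation":[0,0,-0.6],"rot":[0,0,0]},
  {"translation":[0,0,-0.7],"rot":[0,0,0]},
  {"translation":[0,0,-0.7],"rot":[0,0,0]},
  {"translation":[0,0,-0.7],"rot":[0,0,0]},
])

```text
t: 25.3
tcp_pos: [0.5073, 0.1177, 0.061]
orientation: [-3.106, -0.472, -0.0]
wrist_force: [-0.1, 0.0, -0.2]
gripper_width: 0.025
gripper_force: 40.0
```

The flange is on the arm's face (TCP at 0.061 and the bolt's weight off the wrist). Now I'll release and retreat.

>>> apply_moves([
  {"translation":[0,0,0],"rot":[0,0,0]},
  {"translation":[0,0,0],"rot":[0,0,0]},
  {"translation":[0,0,0],"rot":[0,0,0]},
  {"translation":[0,0,0],"rot":[0,0,0]},
  {"translation":[0,0,0],"rot":[0,0,0]},
  {"translation":[0,0,0],"rot":[0,0,0]},
], fingers=0.7)

```text
t: 25.9
tcp_pos: [0.5072, 0.1177, 0.0609]
orientation: [-3.106, -0.472, -0.0]
wrist_force: [0.2, -0.3, -0.5]
gripper_width: 0.0615
gripper_force: 0.0
```

>>> apply_moves([
  {"translation":[0,0,1],"rot":[0,0,0]},
  {"translation":[0,0,3],"rot":[0,0,0]},
  {"translation":[0,0,7],"rot":[0,0,0]},
  {"translation":[0,0,11],"rot":[0,0,0]},
  {"translation":[0,0,15],"rot":[0,0,0]},
  {"translation":[-5,-5,18],"rot":[0,0,0]},
  {"translation":[-5,-8,18],"rot":[0,0,0]},
  {"translation":[-5,-8,18],"rot":[0,0,0]},
  {"translation":[-5,-8,18],"rot":[0,0,0]},
])

```text
t: 26.8
tcp_pos: [0.4574, 0.037, 0.2421]
orientation: [-3.106, -0.468, -0.004]
wrist_force: [0.4, -0.1, -0.2]
gripper_width: 0.062
gripper_force: 0.0
```

```bash
python3 - <<'E'
from h import *
s=arm.get_state();print(s['t'],s['tcp_pos'],s['wrist_force'],s['gripper_width'])
for c in('wrist','side','top'):
    d=cam(c)
    for l in('bolt','drift','swing_hole','bracket_hole','cup_a','bowl'):
        for r in arm.tip_of(c,l): print(c,l,round(r['score'],2),tow(d,r['point']).round(4))
E
```

```text
26.8 [0.45740898 0.03701123 0.24212573] [ 0.43499591 -0.0648113  -0.18417167] 0.062031670562910195
wrist bolt 0.94 [0.5062 0.1174 0.0288]
wrist swing_hole 0.83 [0.5086 0.1152 0.0731]
wrist bracket_hole 0.82 [0.5026 0.1163 0.0683]
wrist cup_a 0.89 [ 0.4779  0.3967 -0.0024]
wrist cup_a 0.83 [ 0.3618  0.301  -0.0044]
side bolt 0.55 [0.5091 0.1238 0.0309]
side drift 0.88 [ 0.5251 -0.2328  0.0092]
side swing_hole 0.89 [0.5082 0.1155 0.0713]
side bracket_hole 0.69 [0.507  0.1205 0.0671]
side cup_a 0.93 [ 0.3632  0.2968 -0.0013]
side cup_a 0.64 [ 7.097e-01 -3.342e-01  4.000e-04]
side cup_a 0.49 [ 0.4833  0.3952 -0.0025]
side bowl 0.63 [ 0.6546  0.4393 -0.0013]
top drift 0.58 [ 0.5231 -0.2388  0.0096]
top bracket_hole 0.24 [ 0.653   0.4422 -0.0059]
top cup_a 0.95 [ 0.3581  0.3027 -0.0031]
top cup_a 0.76 [ 0.7068 -0.3359 -0.005 ]
top cup_a 0.72 [ 0.478   0.3953 -0.0038]
top bowl 0.76 [ 0.6507  0.4443 -0.003 ]
```

The bolt tip reads z ≈ 0.029 (home is 0.028), the drift is back in its hole, and the pots haven't moved. Handing in.

```bash
python3 -c "
from plant import arm
print(arm.close_job())"
```

```text
the job is handed in; nothing more can be done
None
```

I forced the holes into line with the drift, returned it upright to its hole in the block, and dropped the bolt home through both holes (tip measured about 29 mm above the table, home is 28 mm); the pots have not moved, the gripper is clear, and the job was handed in at about 27 s.

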